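# Shut, pin and squeeze the token gluing jig

## Robot

A 7-joint arm with a two-finger parallel gripper is mounted at the origin on the work surface. World frame = base frame: x ahead of the robot, y to its left, z up, the work surface at z = 0. Lengths are in m, angles in rad, forces in N, time in s.
With the tool pointing down it reaches from about 0.4 to 0.85 m from the base axis. Payload 10.4 kg.
Tool frame: the origin (TCP) lies at the very end of the fingers, on their centre line; the grasp point (between the pads) lies 19 mm behind it (r.pinch_z is the distance from the TCP to the grasp point, in m); z points along the fingers, y is the line along which they close (so a half turn about z gives the same grasp; the last joint's range is limited). The gripper opens to 87 mm and grips with 3 to 60 N. Pads are 19 mm wide; open, the fingers measure 117 mm over their backs; the gripper's body (75 mm by 190 mm) begins 51 mm behind the grasp point.
Start: joints at [-1.366, 0.332, -0.065, 1.46, 0.022, 1.35, -0.088], TCP at [0.141, 0.609, 0.223] pointing down, gripper open.
Joint ranges: [-2.6, 2.6], [-0.5, 2.12], [-1.47, 1.34], [0.16, 2.42], [-1.27, 4.41], [0.06, 2.06], [-2.6, 2.6]. Speed limits (rad/s): [2.22, 2.22, 2.79, 2.79, 3.14, 3.14, 3.14].

## Interface

Orientations are given as a unit quaternion [x, y, z, w].
In Python, from bench import sensors, vision, r gives the robot as it stands.
- The arm moves only by the shell command python3 -m crank 'ROWS' [OPENING] [FORCE]. ROWS is JSON, a list of rows, each a list of 2 entries, a list of its own where there are three numbers: the shift along the tool's x, y, z normalised to -1 to 1, where 1 is 3 cm, then the turn about the tool's z normalised to -1 to 1, where 1 is 8 degrees. A call has 1 to 12 rows; each row shifts and turns the commanded pose from where the row before left it, along the tool's axes as they then stand; what a row does not reach is not made up. A row lasts 1/8 s, in which the tool goes at most 62.5 mm and 10.7 degrees, less where a joint would pass 70% of its speed; a pose out of reach is approached as far as the arm can. A call with a number of a shift or a turn outside -1 to 1 is refused whole. A call with a gripper value outside its range is refused whole. OPENING is the opening, from 0 (shut) to 1 (fully open), set as the call begins (- or left out, the last holds). The fingers move at their own pace and stop on an object; FORCE is the grip in N (left out, the last holds). Time passes only in rows, so rows that do not move let the fingers close. It gives the time, the measured TCP pose, the force, the opening and the grip force at its end, in the units of the state.
- sensors.read_state(): the state, without advancing time (a new reading comes with each control period).
- vision.camera(name): name is "side" or "top"; returns the picture (400x640x3 uint8, red, green, blue); there is no depth.
- vision.camera_model(name): a dict with "vertical_fov" (degrees; the focal length in pixels is half the picture's height over the tangent of half this angle, whatever the lens; pixels are square), "cx", "cy" (the principal point, pixels), "camera_from_world" (4x4, takes a point from world to camera coordinates). Camera axes: x right, y down, z forward; pixel columns grow to the right and rows downward; lengths in m; the calibration is good to about 2 mm. A picture is of the moment at which its call begins. camera_model takes no time and is no camera call.
- r.close_job(): hands the job in; it is judged then, once.
The state is a dict: "time": time; "joint_positions": joint angles; "joint_vel": joint speeds; "joint_torque": joint torques, N m; "ee_pos": TCP position; "eef_rot": TCP orientation; "ft_force": force on the tool from outside, world axes, zero at the start; "torque": the same for the moment, N m; "width": finger opening in m; "grip_force": force on a finger pad.
Only numpy, scipy, OpenCV 4.12 (cv2) and the standard library are available. Lean on these libraries where they do the work, as an engineer would, in place of code of your own. Each camera call takes 0.05 s, during which the arm holds its last target. There are 200 camera calls.

## Task

A mended game token sits in the open gluing jig: swing the jig's hinged half fully shut, then take the red-headed steel pin out of the wooden rack and push it fully home, down through the aligned holes of both halves. Then squeeze the jig shut between the gripper's fingers, firmly pressing in both yellow spring pads, and finish like that: the program ends still holding the squeeze, without letting go. Leave the other pegs, the dice, bowl, tin and clamp where they are.

Things in the scene. Friction and masses are not known exactly. Their poses are not given: they have to be found in the camera images.
- jig: Gluing jig, fixed. Grey base plate 10 mm thick, x -100 to 85, y -45 to 45 mm; origin on its underside. x runs along the halves to the hinge (at x 60, y 0), z up. Plywood fixed half: x -50 to 52, y -19 to -3, top z 52 mm, dark 36 mm token on its inner face. Its aluminium lug with the lower hole: 40 x 38 mm, centre x -70, y 0, z 10 to 38 mm. Hinge post: r 8, top z 54 mm.
- jaw (a joint): Angle (rad) of the hinged half about the vertical hinge: 0 = fully shut (stop), up to 1.4 as it swings out to the jig's +y side (clockwise from above). Starts at 0.6 to 1.2; friction 0.12 N m, stays where left; push its outer face. Shut, its plywood fills x -50 to 52, y 3 to 19, z 12 to 52 mm of the jig's frame; its lug (40 x 38 mm, z 40 to 52) lies over the fixed lug.
- jaw_hinge (a point): Point on the hinge axis at z 52 mm; in the jig's frame at (60, 0, 52) mm.
- jaw_end (a point): Point on the plane of the hinged half's outer face, 110 mm from the hinge along it, just before the end of its plywood, at z 32 mm; moves with it (shut, at (-50, 19, 32) mm in the jig's frame).
- jig_hole (a point): Fixed point on the vertical axis of the fixed lug's hole at z 52 mm, in the jig's frame (-70, 0, 52) mm: the centre of the mouth of the upper hole when the jig is shut. Both holes are 12 mm across (pin 10 mm), upper one chamfered; below the lower hole is the base plate at z 10 mm.
- pad_fixed_face (a point): Centre of the outer face of the yellow sprung pad (50 x 30 mm, standing 5 mm proud) on the outside of the fixed half; in the jig's frame at (10, -24, 34) mm.
- pad_fixed (a joint): How far that pad is pressed in: 0 = free, 0.003 m = fully in (about 7.5 N).
- pad_moving_face (a point): Centre of the outer face of the same kind of pad on the outside of the hinged half; with the jig shut at (10, 24, 34) mm in the jig's frame: 48 mm over both pads, 42 mm with both pressed in.
- pad_moving (a joint): How far the hinged half's pad is pressed in: 0 = free, 0.003 m = fully in (about 7.5 N).
- pin: Steel pin with red head, 50 g, upright. Origin at the centre of its foot, z up along it. Shaft 10 mm across, 29 long, foot rounded over its last 5 mm; collar 20 mm across, z 29 to 33; red round head 16 mm across, z 33 to 57 mm. In the rack its foot is 8 mm above the board. Home in the jig, the collar rests on the upper lug and the origin is at z 23 mm.
- rack: Fixed wooden rack 150 x 56 x 30 mm, origin at the centre of its underside, holes in a row along its x axis at -50, 0 and 50 mm (11 mm square, 22 mm deep). The pin and the two pegs stand in them in any order.
- peg_blue: Wooden peg with a blue head, same shape as the pin, in the rack; leave it.
- peg_green: Wooden peg with a green head, same shape as the pin, in the rack; leave it.
- tin: Tin box 72 mm across, 88 mm high, with a brass twist cap, on a grey turntable 160 mm across and 22 mm high; origin at underside centre; leave it.
- bowl: White ceramic bowl 130 mm across, 50 mm high, origin at underside centre; leave it.
- die_a: Purple glass die, 18 mm, origin at underside centre; leave it.
- die_b: Purple glass die, 18 mm, origin at underside centre; leave it.
- clamp: Red plastic spring clamp lying flat, about 115 x 60 x 16 mm, origin at underside centre; leave it.

How it is judged:
By the outcome, as a careful person would: the job done as asked, in the order asked, and still so for the second after the job is handed in, while the arm keeps its last pose, push and grip.
It also fails if it takes over 51 s, if anything falls off the work surface, if the arm or the gripper's body presses on something with over 40 N, if the wrist force passes 120 N, or if a joint passes its speed limit or range.

## Working session

There is one attempt and no reset: what is moved stays moved. The work goes in short steps, Python scripts to look and compute and a shell command to move; the robot and the scene stay as the last step left them, time stands still between calls to the robot, and variables do not carry over. Pictures are saved under pics/ and viewed, at most 10 in all, crops included, and the job is handed in when it is done.

```bash
mkdir -p pics; ls; python3 - <<'E'
from bench import sensors, vision, r
import cv2
for n in("top","side"):
    im=vision.camera(n); cv2.imwrite(f"pics/{n}0.png",im[:,:,::-1]); m=vision.camera_model(n); print(n,m)
s=sensors.read_state(); print(s, r.pinch_z)
E
```

```text
pics
top {'vertical_fov': 46.68158018571025, 'cx': 315.2058819724294, 'cy': 209.50370688357341, 'camera_from_world': array([[-0.02912767, -0.99956449,  0.00473483,  0.08416577],
       [-0.97703049,  0.02747001, -0.21132161,  0.54398723],
       [ 0.21109951, -0.01078138, -0.97740511,  1.16992932],
       [ 0.        ,  0.        ,  0.        ,  1.        ]])}
side {'vertical_fov': 56.00512833378796, 'cx': 322.6065381655712, 'cy': 199.84454361909204, 'camera_from_world': array([[ 0.99842726, -0.05202356, -0.02089381, -0.55072097],
       [-0.04592991, -0.54533869, -0.83695649,  0.11642667],
       [ 0.03214725,  0.83659982, -0.54687045,  0.88045562],
       [ 0.        ,  0.        ,  0.        ,  1.        ]])}
{'time': 0.1, 'joint_positions': array([-1.36558015,  0.33278859, -0.06466435,  1.46085076,  0.02164407,
        1.34987445, -0.08852419]), 'joint_vel': array([ 0.0016286 , -0.00089457,  0.00139598, -0.00169212,  0.00050709,
        0.00081017,  0.00012167]), 'joint_torque': array([ 1.96060726e-03, -6.24556160e+01,  2.47147784e-02, -3.90715349e+01,
       -6.15548179e-02,  3.66872759e-02,  7.35461595e-05]), 'ee_pos': array([0.14111964, 0.60851814, 0.22184909]), 'eef_rot': array([ 1.13676370e-01,  9.93517643e-01, -6.12490530e-04, -1.51967015e-05]), 'ft_force': array([-0.33672706,  0.10744405, -0.32147931]), 'torque': array([-0.00952611, -0.01342491,  0.03906216]), 'grip_force': 0.0, 'width': 0.08720169256817552} 0.0187
```

View pics/top0.png

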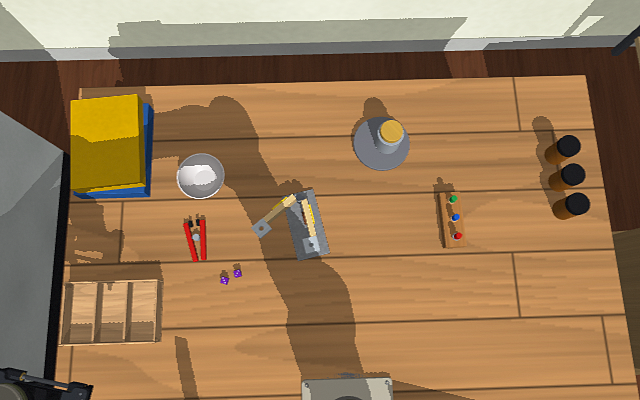

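View pics/side0.png

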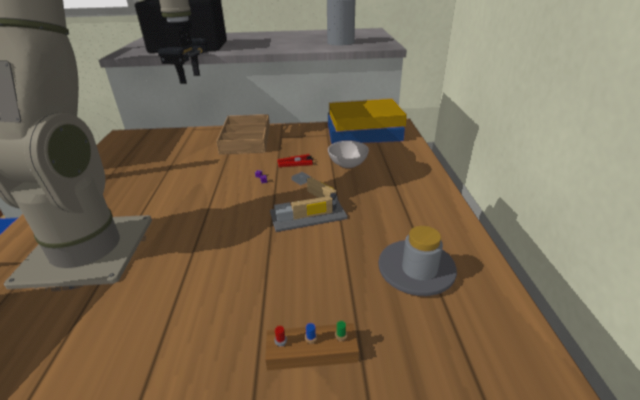

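The top view shows the pin (red) at about (458,236), the jig around (307,225) with its jaw out to (262,228). The side view shows the red head at (280,333) and the jig at (310,208). Next I'll zoom in and measure.

```bash
cat > h.py <<'E'
import numpy as np, cv2
from bench import sensors, vision, r
M={n:vision.camera_model(n) for n in("top","side")}
def f(n): return 200/np.tan(np.radians(M[n]["vertical_fov"])/2)
def ray(n,p):
    T=M[n]["camera_from_world"]; d=np.array([(p[0]-M[n]["cx"])/f(n),(p[1]-M[n]["cy"])/f(n),1])
    return -T[:3,:3].T@T[:3,3], T[:3,:3].T@d
def plane(n,p,z):
    o,d=ray(n,p); return o+d*(z-o[2])/d[2]
def proj(n,P):
    T=M[n]["camera_from_world"]; c=T[:3,:3]@np.asarray(P)+T[:3,3]
    return np.array([M[n]["cx"]+f(n)*c[0]/c[2],M[n]["cy"]+f(n)*c[1]/c[2]])
def tri(a,b):
    (o,d),(p,e)=ray("top",a),ray("side",b)
    t=np.linalg.lstsq(np.c_[d,-e],p-o,rcond=None)[0]; A,B=o+t[0]*d,p+t[1]*e
    return (A+B)/2,np.linalg.norm(A-B)
def blob(im,lo,hi,box):
    x0,y0,x1,y1=box; hsv=cv2.cvtColor(im[y0:y1,x0:x1],cv2.COLOR_RGB2HSV); m=cv2.inRange(hsv,lo,hi)
    n,_,st,c=cv2.connectedComponentsWithStats(m); i=1+np.argmax(st[1:,4]); return c[i]+[x0,y0],st[i,4],st[i]+[x0,y0,0,0,0]
E
python3 - <<'E'
from h import *
t=cv2.imread("pics/top0.png")[:,:,::-1].copy(); s=cv2.imread("pics/side0.png")[:,:,::-1].copy()
for nm,(lo,hi) in dict(red=((0,180,60),(6,255,255)),blue=((105,150,60),(125,255,255)),green=((50,120,50),(80,255,255))).items():
    a=blob(t,lo,hi,(430,180,480,260)); b=blob(s,lo,hi,(260,310,360,350)); P,e=tri(a[0],b[0]); print(nm,a,b,P.round(4),e.round(4))
A=cv2.resize(t[180:270,245:335],None,fx=6,fy=6,interpolation=cv2.INTER_CUBIC)
cv2.imwrite("pics/jt.png",A[:,:,::-1])
B=cv2.resize(s[165:235,260:360],None,fx=8,fy=8,interpolation=cv2.INTER_CUBIC)
cv2.imwrite("pics/js.png",B[:,:,::-1])
E
```

```text
red (array([457.64864865, 235.64864865]), np.int32(37), array([454, 233,   8,   6,  37])) (array([279.3220339, 332.8220339]), np.int32(118), array([275, 326,   9,  15, 118])) [ 0.4663 -0.3041  0.0532] 0.0
blue (array([455.05263158, 217.05263158]), np.int32(38), array([452, 214,   7,   7,  38])) (array([310.32692308, 330.80769231]), np.int32(104), array([307, 324,   8,  15, 104])) [ 0.5167 -0.3024  0.0516] 0.0002
green (array([452.94871795, 198.58974359]), np.int32(39), array([450, 195,   7,   8,  39])) (array([340.59322034, 328.31355932]), np.int32(118), array([337, 321,   9,  16, 118])) [ 0.5668 -0.3013  0.0522] 0.0004
```

View pics/jt.png

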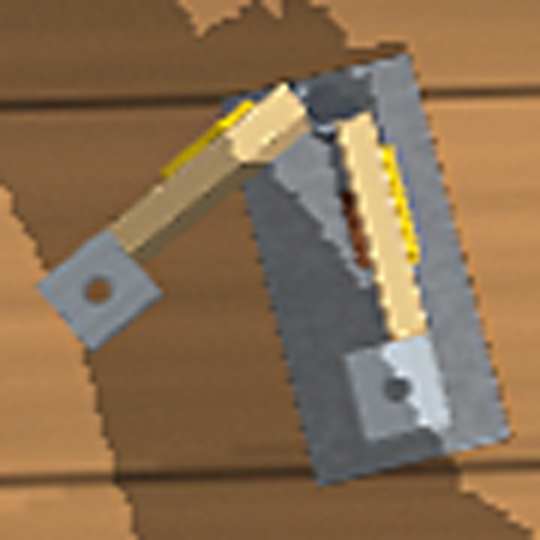

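View pics/js.png

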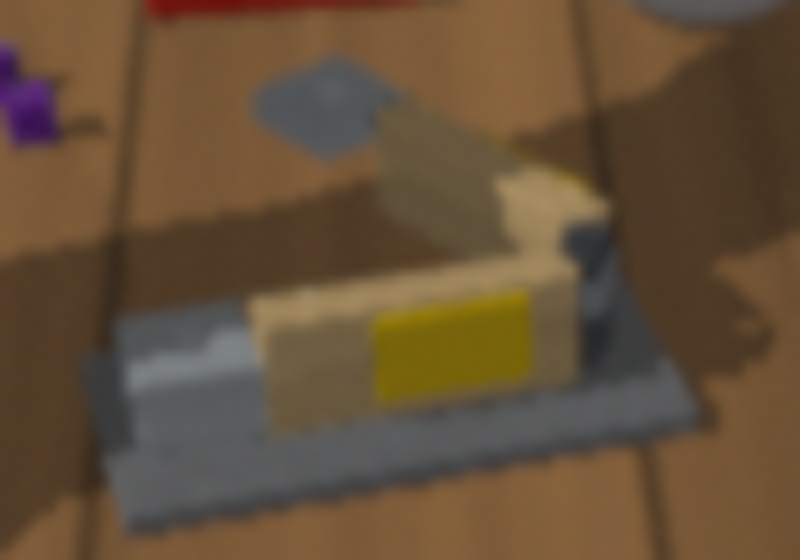

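The crops show, in full top-view pixels, the lower hole at about (311.2,244.8), the jaw lug hole at about (261.3,228.3), and the base corners at (313,189), (329.6,252.8) and (298.6,260.8).

```bash
python3 - <<'E'
from h import *
from scipy.optimize import least_squares
c=lambda x,y:np.array([(x+.5)/6+244.5,(y+.5)/6+179.5])
obs=[(-70,0,38,397,388),(85,-45,10,408,56),(-100,-45,10,508,434),(-100,45,10,320,483),(-50,-3,52,388,339),(-50,-19,52,428,334),(52,-19,52,376,113)]
W=lambda q,p:np.array([q[0]+np.cos(q[2])*p[0]-np.sin(q[2])*p[1],q[1]+np.sin(q[2])*p[0]+np.cos(q[2])*p[1],p[2]])
res=lambda q:np.concatenate([(W(q,np.array(o[:3])/1e3)-plane("top",c(*o[3:]),o[2]/1e3))[:2] for o in obs])
s=least_squares(res,[.5,.05,.2],loss='soft_l1',f_scale=.002); q=s.x; print("jig",q,(s.fun*1e3).round(1))
H=W(q,(.06,0,.052)); print("hinge",H,"hole",W(q,(-.07,0,.052)),"lowhole ray",plane("top",c(397,388),.038))
L=plane("top",c(98,290),.052); d=L-H; print("jaw lug",L,np.linalg.norm(d[:2]))
a=np.arctan2(d[1],d[0]); print("theta",(q[2]+np.pi-a))
np.save("jig.npy",q)
# side check
for p in [(10,-24,34),(-100,-45,10),(85,-45,10),(-50,-19,52)]: print(p,proj("side",W(q,np.array(p)/1e3)).round(1), ((proj("side",W(q,np.array(p)/1e3))-[260,165]+.5)*8).round(0))
E
```

```text
jig [0.52436457 0.09820675 0.21921626] [-0.6  0.1  1.8 -0.8 -1.7 -1.  -1.7  1.8 -0.2 -1.8  1.6  0.1  0.9  2.1]
hinge [0.58292866 0.11125463 0.052     ] hole [0.4560398  0.08298422 0.052     ] lowhole ray [0.4566412  0.08288949 0.038     ]
jaw lug [0.50180304 0.21311045 0.052     ] 0.13021511171879535
theta 1.1174247165662634
(10, -24, 34) [315.9 208.3] [451. 350.]
(-100, -45, 10) [274.7 228.7] [121. 513.]
(85, -45, 10) [346.8 215.6] [698. 409.]
(-50, -19, 52) [291.5 205.3] [256. 326.]
```

```bash
cat >> h.py <<'E'
from scipy.spatial.transform import Rotation as R
def jigw(p):
    q=np.load("jig.npy"); p=np.asarray(p)/1e3; c,s=np.cos(q[2]),np.sin(q[2]); return np.array([q[0]+c*p[0]-s*p[1],q[1]+s*p[0]+c*p[1],p[2]])
def units(*targets,yaw=None):
    "tool-axis shifts in 3 cm units, from the measured pose through world targets"
    st=sensors.read_state(); Q=R.from_quat(st["eef_rot"]); p=st["ee_pos"]; y=Q.as_matrix()[:2,1]
    print("t",st["time"],"tcp",p.round(4),"F",st["ft_force"].round(1),"w",round(st["width"],4),"g",st["grip_force"],"turn to jig",round(-np.degrees((np.load("jig.npy")[2]+np.pi/2-np.arctan2(y[1],y[0])+np.pi/2)%np.pi-np.pi/2)/8,2))
    for T in targets: print((Q.inv().apply(np.asarray(T)-p)/.03).round(2)); p=np.asarray(T)
E
python3 -m crank '[[[0,0,0],-0.8],[[0,0,0],-0.8],[[0,0,0],-0.8],[[0,0,0],-0.8],[[0,0,0],0]]' 0 20
python3 - <<'E'
from h import *
def c(th,s=95,e=0,z=26):
    u=np.array([-np.cos(th),np.sin(th)]);n=np.array([np.sin(th),np.cos(th)])
    p=np.array([60,0])+s*u+(19+9.5*np.sin(th)+15*np.cos(th)+e)*n; return jigw((*p,z))
units(c(1.117,e=35,z=150),c(1.117,e=35),*[c(t) for t in (1.117,.9,.7,.5,.3,.15,0)],c(0,e=-3))
E
```

```text
time: 0.72
ee_pos: [0.1411, 0.6087, 0.2222]
eef_rot: [-0.109, 0.994, -0.0, -0.0]
ft_force: [0.3, -0.2, 0.1]
width: 0.045
grip_force: 0.0
t 0.725 tcp [0.1411 0.6087 0.2222] F [ 0.3 -0.2  0.1] w 0.045 g 0.0 turn to jig -0.01
[-11.47 -15.52   2.41]
[-0.    0.    4.13]
[ 1.05 -0.51  0.  ]
[ 0.67 -0.12  0.  ]
[ 0.6  -0.25  0.  ]
[ 0.56 -0.38  0.  ]
[ 0.48 -0.51  0.  ]
[ 0.29 -0.45  0.  ]
[ 0.21 -0.5   0.  ]
[-0.  -0.1  0. ]
```

```bash
python3 -m crank '[[[-0.7,-0.95,0.15],0],[[-0.7,-0.95,0.15],0],[[-0.7,-0.95,0.15],0],[[-0.7,-0.95,0.15],0],[[-0.7,-0.95,0.15],0],[[-0.7,-0.95,0.15],0],[[-0.7,-0.95,0.15],0],[[-0.7,-0.95,0.15],0],[[-0.7,-0.95,0.15],0],[[-0.7,-0.95,0.15],0],[[-0.7,-0.95,0.15],0],[[-0.7,-0.95,0.15],0]]'
python3 -m crank '[[[-0.7,-0.95,0.15],0],[[-0.7,-0.95,0.15],0],[[-0.7,-0.95,0.15],0],[[-0.7,-0.95,0.15],0],[[0,0,0],0]]'
python3 - <<'E'
from h import *
def c(th,s=95,e=0,z=26):
    u=np.array([-np.cos(th),np.sin(th)]);n=np.array([np.sin(th),np.cos(th)])
    p=np.array([60,0])+s*u+(19+9.5*np.sin(th)+15*np.cos(th)+e)*n; return jigw((*p,z))
units(c(1.117,e=35),c(1.117))
E
```

```text
time: 2.22
ee_pos: [0.4621, 0.3289, 0.1683]
eef_rot: [-0.108, 0.994, 0.0, -0.0]
ft_force: [0.8, 0.8, -0.2]
width: 0.0003
grip_force: 0.0
time: 2.85
ee_pos: [0.5698, 0.2335, 0.1498]
eef_rot: [-0.106, 0.994, -0.001, -0.0]
ft_force: [-0.4, -0.8, -0.5]
width: 0.0003
grip_force: 0.0
t 2.85 tcp [0.5698 0.2335 0.1498] F [-0.4 -0.8 -0.5] w 0.0003 g 0.0 turn to jig -0.05
[-0.23 -0.21  4.13]
[ 1.04 -0.52  0.  ]
```

Good tracking. Next I'll go down and sweep the jaw partway shut.

```bash
python3 -m crank '[[[-0.05,-0.05,1],0],[[-0.05,-0.05,1],0],[[-0.05,-0.05,1],0],[[-0.05,-0.05,1],0],[[0,0,0.13],0],[[0.5,-0.25,0],0],[[0.5,-0.25,0],0],[[0.35,-0.07,0],0],[[0.35,-0.07,0],0],[[0.3,-0.13,0],0],[[0.3,-0.13,0],0]]'
python3 -m crank '[[[0.28,-0.19,0],0],[[0.28,-0.19,0],0],[[0.24,-0.26,0],0],[[0.24,-0.26,0],0],[[0.15,-0.23,0],0],[[0.15,-0.23,0],0],[[0,0,0],0]]'
python3 - <<'E'
from h import *
units(jigw((-35,34,26)))
t=vision.camera("top"); s=vision.camera("side")
A=cv2.resize(t[180:270,265:335],None,fx=6,fy=6,interpolation=cv2.INTER_CUBIC); B=cv2.resize(s[165:235,260:320],(462,540),interpolation=cv2.INTER_CUBIC)
B=cv2.resize(s[155:245,250:350][:,:60],(360,540),interpolation=cv2.INTER_CUBIC)
cv2.imwrite("pics/j1.png",np.hstack([A,B])[:,:,::-1])
E
```

```text
time: 4.22
ee_pos: [0.5135, 0.1908, 0.0268]
eef_rot: [-0.109, 0.994, 0.0, 0.0]
ft_force: [1.1, 0.6, 0.7]
width: 0.0004
grip_force: 0.6
time: 5.1
ee_pos: [0.4832, 0.1415, 0.0265]
eef_rot: [-0.109, 0.994, -0.0, -0.0]
ft_force: [0.4, 0.4, -0.3]
width: 0.0003
grip_force: 0.0
t 5.1 tcp [0.4832 0.1415 0.0265] F [ 0.4  0.4 -0.3] w 0.0003 g 0.0 turn to jig -0.01
[ 0.14 -0.57  0.02]
```

View pics/j1.png

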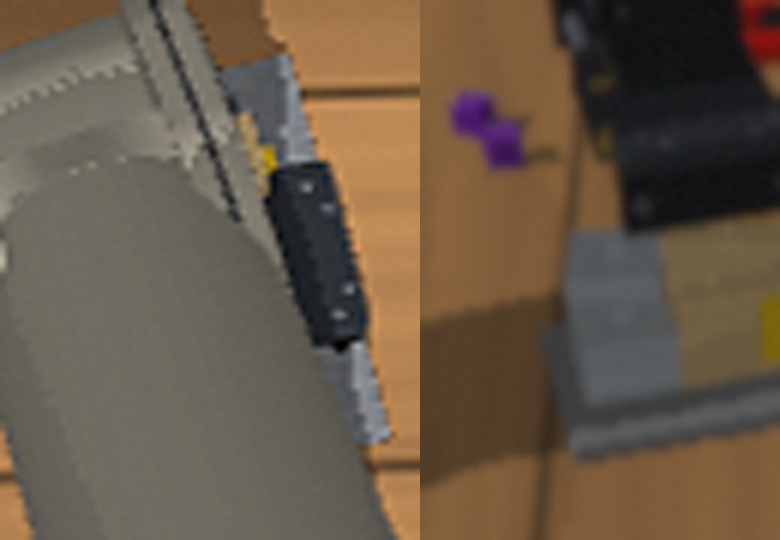

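In the top view the arm hides the jaw. In the side view (crop right half) the upper lug is nearly over the fixed one, at about x 620. I'll press it to the stop in small rows.

```bash
python3 -m crank '[[[0.07,-0.2,0],0],[[0.07,-0.2,0],0],[[0,-0.15,0],0],[[0,0,0],0]]'
python3 -m crank '[[[0,-0.1,0],0],[[0,0,0],0]]'
python3 -m crank '[[[0,-0.1,0],0],[[0,0,0],0]]'
```

```text
time: 5.7
ee_pos: [0.483, 0.1247, 0.0266]
eef_rot: [-0.109, 0.994, -0.0, -0.0]
ft_force: [-0.1, -0.2, 0.2]
width: 0.0002
grip_force: 0.0
time: 5.95
ee_pos: [0.4836, 0.1222, 0.0266]
eef_rot: [-0.109, 0.994, -0.0, -0.0]
ft_force: [-0.5, -0.7, 0.7]
width: 0.0008
grip_force: 0.1
time: 6.2
ee_pos: [0.4843, 0.1192, 0.0266]
eef_rot: [-0.109, 0.994, -0.0, -0.0]
ft_force: [-0.2, 0.4, 0.5]
width: 0.0007
grip_force: 0.2
```

```bash
python3 -m crank '[[[0,-0.1,0],0],[[0,0,0],0]]'
python3 -m crank '[[[0,-0.1,0],0],[[0,0,0],0]]'
```

```text
time: 6.45
ee_pos: [0.4848, 0.1169, 0.0266]
eef_rot: [-0.109, 0.994, 0.0, -0.0]
ft_force: [-1.6, 2.8, -0.3]
width: 0.0008
grip_force: 1.8
time: 6.7
ee_pos: [0.4848, 0.1166, 0.0266]
eef_rot: [-0.111, 0.994, 0.002, -0.0]
ft_force: [-3.4, 12.7, 0.1]
width: 0.0008
grip_force: 6.5
```

The stop is reached, since the force rose with no further motion. I'll back off, lift and head for the pin.

```bash
python3 -m crank '[[[0,0.5,0],0],[[0,0.5,-0.5],0],[[0,0,-1],0],[[0,0,-1],0],[[0,0,-1],0],[[0,0,0],0]]' 0.6
python3 - <<'E'
from h import *
units((.4663,-.3041,.10),(.4663,-.3041,.0435))
E
```

```text
time: 7.45
ee_pos: [0.4807, 0.1433, 0.1339]
eef_rot: [-0.109, 0.994, 0.001, 0.002]
ft_force: [-0.2, 0.5, -0.4]
width: 0.0491
grip_force: 0.0
t 7.45 tcp [0.4807 0.1433 0.1339] F [-0.2  0.5 -0.4] w 0.0491 g 0.0 turn to jig -0.0
[  3.71 -14.45   1.11]
[ 0.01 -0.    1.88]
```

```bash
python3 -m crank '[[[0.25,-1,0],0],[[0.25,-1,0],0],[[0.25,-1,0],0],[[0.25,-1,0],0],[[0.25,-1,0],0],[[0.25,-1,0],0],[[0.25,-1,0],0],[[0.25,-1,0],0],[[0.25,-1,0],0],[[0.25,-1,0],0],[[0.25,-1,0],0],[[0.25,-1,0],0]]'
python3 -m crank '[[[0.35,-0.8,0.3],0],[[0.25,-0.8,0.3],0],[[0.1,-0.8,0.3],0],[[0,0,0.2],0],[[0,0,0],0]]'
python3 - <<'E'
from h import *
units((.4663,-.3041,.0435))
t=vision.camera("top"); s=vision.camera("side")
B=cv2.resize(s[290:380,240:370],None,fx=4,fy=4,interpolation=cv2.INTER_CUBIC)
A=cv2.resize(t[190:280,280:330],(200,360),interpolation=cv2.INTER_CUBIC)
cv2.imwrite("pics/p1.png",np.hstack([A,B])[:,:,::-1]); cv2.imwrite("pics/t1.png",t[:,:,::-1]); cv2.imwrite("pics/s1.png",s[:,:,::-1])
E
```

```text
time: 8.95
ee_pos: [0.469, -0.2291, 0.1308]
eef_rot: [-0.109, 0.994, -0.0, -0.001]
ft_force: [0.8, 0.5, 0.1]
width: 0.0521
grip_force: 0.0
time: 9.57
ee_pos: [0.4641, -0.3021, 0.0976]
eef_rot: [-0.109, 0.994, 0.0, -0.001]
ft_force: [-0.3, -0.1, 0.5]
width: 0.0522
grip_force: 0.0
t 9.575 tcp [ 0.4641 -0.3021  0.0976] F [-0.3 -0.1  0.5] w 0.0522 g 0.0 turn to jig -0.0
[-0.06 -0.08  1.8 ]
```

View pics/p1.png

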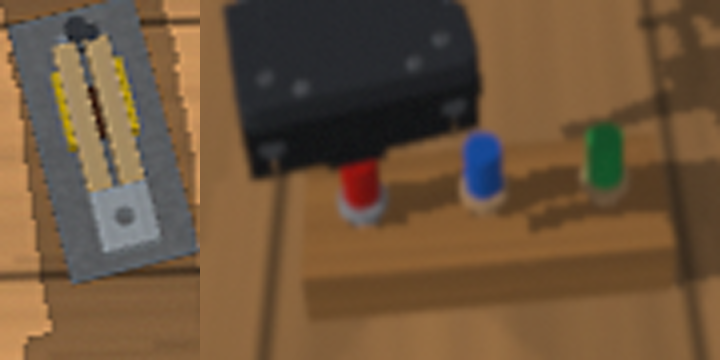

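The top crop shows the jaw fully shut and the hole at about (311,243.6). The side crop shows the fingers over the red head. I'll descend and grip, and measure the hole from the saved picture.

```bash
python3 -m crank '[[[-0.06,-0.08,0.6],0],[[0,0,0.6],0],[[0,0,0.6],0],[[0,0,0],0]]'
python3 -m crank '[[[0,0,0],0],[[0,0,0],0],[[0,0,0],0],[[0,0,0],0]]' 0 40
python3 - <<'E'
from h import *
t=cv2.imread("pics/t1.png"); g=cv2.cvtColor(t,cv2.COLOR_BGR2GRAY).astype(float)
P=g[236:253,304:320]; print(P.astype(int))
w=g[239:249,306:317]; ref=np.median(w); d=np.clip(ref-12-w,0,None)
yy,xx=np.mgrid[239:249,306:317]; c=np.array([(d*xx).sum(),(d*yy).sum()])/d.sum(); print(c,plane("top",c,.052),jigw((-70,0,52)))
# jig plate re-check: shut lug corners via threshold
units()
E
```

```text
time: 10.18
ee_pos: [0.4656, -0.3042, 0.0426]
eef_rot: [-0.109, 0.994, 0.001, -0.002]
ft_force: [0.8, -0.4, -0.4]
width: 0.0521
grip_force: 0.0
time: 10.68
ee_pos: [0.467, -0.3049, 0.0449]
eef_rot: [-0.109, 0.994, -0.0, 0.0]
ft_force: [-0.1, 0.2, -0.0]
width: 0.0201
grip_force: 0.0
[[141 141 142 137 103 112 122 143 142 136 138 143 132  83  87  89]
 [140 129 123 142 142 144 142 142 142 138 136 142 133  98  91  93]
 [139 138 142 139 140 143 140 141 143 141 136 140 137 109  89  94]
 [141 137 140 140 142 141 141 140 144 142 134 137 139 121  86  94]
 [143 139 138 142 141 142 143 142 143 142 139 137 142 133  84  90]
 [145 141 139 142 144 137 131 124 138 142 139 138 141 139 110  88]
 [147 140 139 140 133 111  93  98 100 128 144 136 138 137 111  93]
 [148 142 139 140 129  95  94  95  99 120 142 136 137 139 123  89]
 [150 145 140 137 121  90  86  87  88 112 141 138 137 143 131  80]
 [127 146 141 142 138 107  84  84  92 126 147 139 137 140 139 110]
 [125 148 143 139 144 141 119 119 134 147 145 142 136 139 135 108]
 [107 150 143 138 140 143 146 144 143 142 146 143 138 139 143 136]
 [109 151 144 140 137 141 142 141 142 140 143 144 140 139 144 135]
 [ 98 139 145 140 138 140 142 143 144 139 144 148 145 142 138 119]
 [ 95 126 149 144 141 142 146 145 148 145 140 122 119 104 101 108]
 [ 89 109 151 147 144 147 140 120 122 115 100 106  97  99  97  95]
 [ 86 112 154 133 121 114  99 106  97  98  98  97  96  90  90  93]]
[310.63258232 243.6897747 ] [0.45618044 0.08314448 0.052     ] [0.4560398  0.08298422 0.052     ]
t 10.675 tcp [ 0.467  -0.3049  0.0449] F [-0.1  0.2 -0. ] w 0.0201 g 0.0 turn to jig -0.0
```

```bash
python3 -m crank '[[[0,0,0],0],[[0,0,0],0],[[0,0,0],0],[[0,0,0],0]]'
python3 - <<'E'
from h import *
units((.4563,.0831,.135))
E
```

```text
time: 11.18
ee_pos: [0.467, -0.305, 0.0447]
eef_rot: [-0.109, 0.994, -0.0, 0.0]
ft_force: [0.2, -1.0, 1.2]
width: 0.0151
grip_force: 39.9
t 11.175 tcp [ 0.467  -0.305   0.0447] F [ 0.2 -1.   1.2] w 0.0151 g 39.94172930717468 turn to jig -0.0
[-2.46 12.7  -3.01]
```

```bash
python3 -m crank '[[[0,0,-0.5],0],[[0,0,-0.7],0],[[0,0,-0.8],0],[[0,0,-1],0],[[-0.2,1,0],0],[[-0.2,1,0],0],[[-0.2,1,0],0],[[-0.2,1,0],0],[[-0.2,1,0],0],[[-0.2,1,0],0],[[-0.2,1,0],0]]'
python3 -m crank '[[[-0.2,1,0],0],[[-0.2,1,0],0],[[-0.2,1,0],0],[[-0.2,1,0],0],[[-0.2,1,0],0],[[-0.2,0.7,0.2],0],[[0,0,0],0],[[0,0,0],0]]'
python3 - <<'E'
from h import *
units((.4563,.0831,.10))
t=vision.camera("top"); s=vision.camera("side")
cv2.imwrite("pics/s2.png",s[:,:,::-1])
A=cv2.resize(t[190:280,260:360],None,fx=4,fy=4,interpolation=cv2.INTER_CUBIC)
B=cv2.resize(s[140:230,240:340],None,fx=4,fy=4,interpolation=cv2.INTER_CUBIC)
cv2.imwrite("pics/p2.png",np.hstack([A,B])[:,:,::-1])
E
```

```text
time: 12.55
ee_pos: [0.4619, -0.0898, 0.1354]
eef_rot: [-0.109, 0.994, 0.0, 0.0]
ft_force: [0.3, 0.6, -0.7]
width: 0.015
grip_force: 39.9
time: 13.55
ee_pos: [0.4602, 0.0831, 0.1291]
eef_rot: [-0.109, 0.994, -0.0, 0.0]
ft_force: [0.1, -0.1, -0.6]
width: 0.0151
grip_force: 39.9
t 13.55 tcp [0.4602 0.0831 0.1291] F [ 0.1 -0.1 -0.6] w 0.0151 g 39.93104338645935 turn to jig -0.01
[0.13 0.03 0.97]
```

View pics/p2.png

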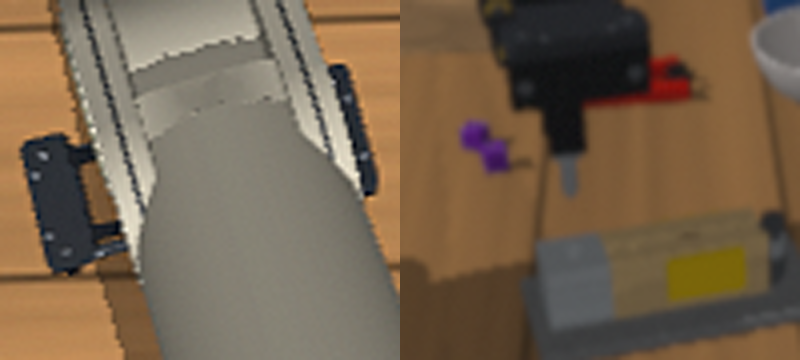

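The pin hangs upright, its foot at about (282.5,188) in the side view and the hole at about (284,204). I'll check the relation numerically.

```bash
python3 - <<'E'
from h import *
s=cv2.imread("pics/s2.png"); 
print(s[176:192,275:292].mean(2).astype(int))
print(s[200:209,276:293].mean(2).astype(int))
for z in (.0924,.097,.107,.1165): print("shaft",proj("side",(.4602,.0831,z)))
print("hole",proj("side",(.4562,.0831,.052)))
E
```

```text
[[81 62 39 23 19 19 19 19 20 19 24 47 77 87 89 90 90]
 [81 63 42 27 20 23 26 25 26 29 37 54 79 87 89 90 90]
 [79 64 50 43 40 43 46 48 49 55 62 72 83 88 90 90 90]
 [78 67 65 67 66 68 69 69 70 74 79 84 86 88 89 91 91]
 [77 70 75 83 82 80 80 80 79 83 86 87 88 90 89 91 91]
 [74 71 81 88 87 83 82 81 81 85 88 87 88 89 89 91 90]
 [73 73 82 89 90 84 80 80 80 83 86 87 87 89 89 91 91]
 [72 73 84 90 90 84 81 80 79 81 85 87 88 89 90 91 91]
 [71 73 86 91 89 84 80 81 78 81 86 87 88 89 89 91 91]
 [69 75 86 91 90 83 81 81 78 82 86 88 87 88 90 90 91]
 [68 75 88 92 91 84 81 80 78 80 86 87 88 89 90 90 91]
 [68 76 88 91 91 86 82 80 80 83 86 87 89 89 90 90 90]
 [67 77 90 91 91 87 85 81 82 85 88 88 89 88 90 91 90]
 [68 79 89 92 91 90 86 85 85 88 88 88 89 89 90 91 91]
 [68 80 90 92 92 90 89 87 88 89 87 88 88 89 90 92 90]
 [69 82 90 92 91 91 89 89 87 89 88 89 89 89 90 90 91]]
[[86 88 90 89 88 88 89 89 88 87 87 87 86 86 87 88 88]
 [86 87 87 87 87 89 90 93 91 89 86 87 87 87 87 90 92]
 [86 86 86 86 87 90 92 94 92 89 87 86 87 88 87 91 93]
 [86 86 87 87 86 88 92 94 91 88 86 87 87 87 87 89 89]
 [86 87 87 87 86 87 90 92 89 87 86 87 86 86 86 87 86]
 [86 87 87 86 86 86 87 88 88 87 86 86 86 87 87 87 90]
 [85 87 86 87 86 86 87 87 87 88 88 88 90 90 91 91 92]
 [84 86 87 87 88 88 88 89 90 91 92 92 93 94 94 94 91]
 [84 89 89 90 92 92 92 93 93 94 94 94 94 95 95 94 92]]
shaft [282.49713148 188.58794486]
shaft [282.34681486 186.96868417]
shaft [282.01716065 183.41753913]
shaft [281.7002828  180.00402524]
hole [282.17286849 202.50966822]
```

```bash
python3 -m crank '[[[0.11,0.01,0.4],0],[[0,0,0.4],0],[[0,0,0.35],0],[[0,0,0],0],[[0,0,0],0]]'
python3 - <<'E'
from h import *
units((.4568,.0828,.0937))
E
```

```text
time: 14.28
ee_pos: [0.4571, 0.0835, 0.0942]
eef_rot: [-0.109, 0.994, 0.0, 0.0]
ft_force: [0.9, -0.9, 0.6]
width: 0.0149
grip_force: 39.9
t 14.275 tcp [0.4571 0.0835 0.0942] F [ 0.9 -0.9  0.6] w 0.0149 g 39.93114709854126 turn to jig -0.0
[ 0.01 -0.02  0.02]
```

```bash
python3 -m crank '[[[0,-0.02,0.15],0],[[0,0,0.1],0],[[0,0,0.1],0],[[0,0,0],0]]'
```

```text
time: 14.78
ee_pos: [0.457, 0.0828, 0.0834]
eef_rot: [-0.109, 0.994, -0.0, -0.0]
ft_force: [0.2, -0.6, -0.7]
width: 0.015
grip_force: 39.9
```

The foot is in the hole with no force. I'll continue down.

```bash
python3 -m crank '[[[0,0,0.15],0],[[0,0,0.15],0],[[0,0,0.15],0],[[0,0,0.15],0],[[0,0,0],0]]'
python3 -m crank '[[[0,0,0.1],0],[[0,0,0.05],0],[[0,0,0.05],0],[[0,0,0],0]]'
```

```text
time: 15.4
ee_pos: [0.4569, 0.0827, 0.0652]
eef_rot: [-0.109, 0.994, -0.0, -0.0]
ft_force: [1.7, -3.0, -2.8]
width: 0.0148
grip_force: 39.9
time: 15.9
ee_pos: [0.4573, 0.0828, 0.0598]
eef_rot: [-0.109, 0.994, -0.0, 0.0]
ft_force: [1.8, -4.6, 3.3]
width: 0.0151
grip_force: 40.0
```

```bash
python3 -m crank '[[[0,0,0.06],0],[[0,0,0.06],0],[[0,0,0],0]]'
```

```text
time: 16.27
ee_pos: [0.4579, 0.0826, 0.0589]
eef_rot: [-0.109, 0.994, 0.0, 0.001]
ft_force: [-13.8, -9.6, 44.0]
width: 0.0148
grip_force: 40.1
```

```bash
python3 -m crank '[[[0,0,-0.1],0],[[0,0,0],0],[[0,0,0],0],[[0,0,-0.2],0],[[0,0,-0.9],0],[[0,0,-1],0],[[-0.8,0,0],0],[[-0.8,0,0],0],[[-0.8,0,0],0],[[-0.2,0,0],0],[[0,0,0],0]]' 1 
python3 - <<'E'
from h import *
units(jigw((10,0,120)),jigw((10,0,20)))
t=vision.camera("top"); s=vision.camera("side")
B=cv2.resize(s[140:240,240:360],None,fx=6,fy=6,interpolation=cv2.INTER_CUBIC)
cv2.imwrite("pics/p3.png",B[:,:,::-1])
for z in (23+33,23+57): print(((proj("side",jigw((-70,0,z)))-[240,140])*6).round(0))
E
```

```text
time: 17.65
ee_pos: [0.5328, 0.0998, 0.1218]
eef_rot: [-0.109, 0.994, -0.0, -0.0]
ft_force: [0.9, 0.5, 0.4]
width: 0.0867
grip_force: 0.0
t 17.65 tcp [0.5328 0.0998 0.1218] F [0.9 0.5 0.4] w 0.0867 g 0.0 turn to jig -0.0
[-0.05  0.01  0.06]
[-0.    0.    3.33]
[252. 367.]
[247. 318.]
```

View pics/p3.png

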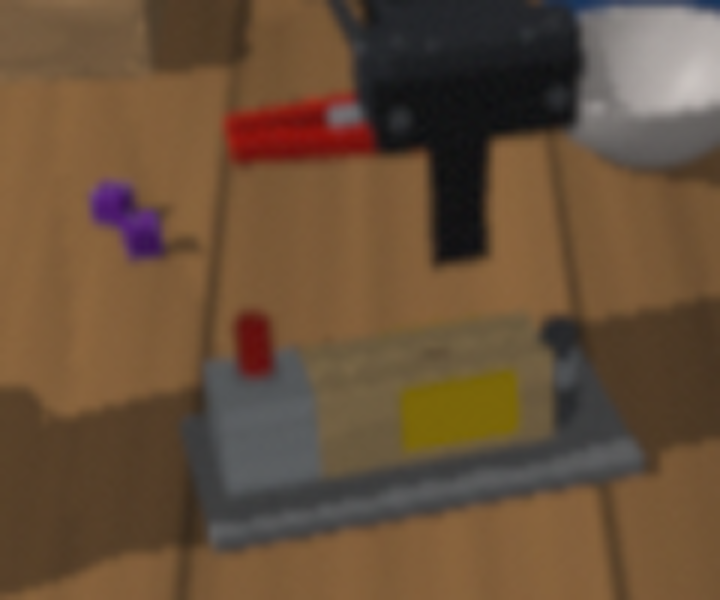

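The pin is home: the head runs from row 313 to 375, as predicted. The jaw is shut and the fingers are in line with the pads. I'll descend and squeeze.

```bash
python3 -m crank '[[[-0.05,0.01,0.7],0],[[0,0,0.7],0],[[0,0,0.7],0],[[0,0,0.7],0],[[0,0,0.55],0],[[0,0,0],0]]'
python3 -m crank '[[[0,0,0],0],[[0,0,0],0],[[0,0,0],0],[[0,0,0],0],[[0,0,0],0],[[0,0,0],0],[[0,0,0],0],[[0,0,0],0]]' 0 35
```

```text
time: 18.5
ee_pos: [0.5335, 0.1003, 0.0206]
eef_rot: [-0.109, 0.994, -0.0, -0.001]
ft_force: [-0.9, -0.1, -0.5]
width: 0.0872
grip_force: 0.0
time: 19.5
ee_pos: [0.5352, 0.0984, 0.0217]
eef_rot: [-0.109, 0.994, -0.001, 0.0]
ft_force: [1.6, -8.1, 1.8]
width: 0.0415
grip_force: 35.0
```

```bash
python3 -m crank '[[[0,-0.05,0],0],[[0,0,0],0],[[0,0,0],0],[[0,0,0],0]]'
python3 - <<'E'
from h import *
t=vision.camera("top"); s=vision.camera("side")
B=cv2.resize(s[140:240,240:360],None,fx=6,fy=6,interpolation=cv2.INTER_CUBIC)
cv2.imwrite("pics/p4.png",B[:,:,::-1])
E
```

```text
time: 20.0
ee_pos: [0.5351, 0.0984, 0.0217]
eef_rot: [-0.109, 0.994, -0.0, 0.0]
ft_force: [1.3, -5.3, 2.8]
width: 0.0413
grip_force: 35.0
```

View pics/p4.png

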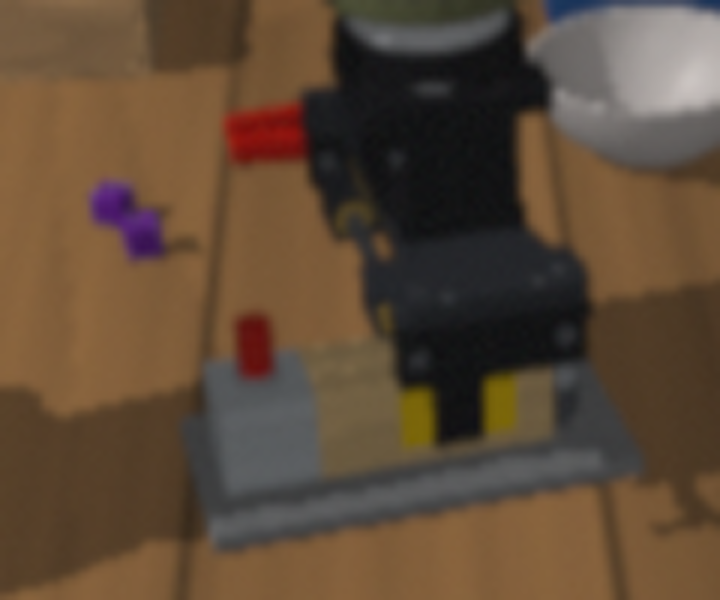

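The finger presses the middle of the pad at about (460,410), the pin is home, and the 41.3 mm opening means both pads are fully in. I'll hand the job in while holding.

```bash
python3 -c "
from bench import r
print(r.close_job())"
```

```text
the job is handed in; nothing more can be done
None
```

The jig is shut, the red-headed pin is pushed fully home, and I handed the job in at about 20 s with the gripper still squeezing both pads fully in (35 N, 41.3 mm over the pads).

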